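# Load a label roll into the showroom's label dispenser

### The arm

A 6-joint arm with a two-finger parallel gripper is mounted at the origin on the work surface. World frame = base frame: x ahead of the robot, y to its left, z up, the work surface at z = 0. Lengths are in m, angles in rad, forces in N, time in s.
With the tool pointing down it reaches from about 0.3 to 0.875 m from the base axis. Payload 6.4 kg.
Tool frame: the origin (TCP) lies midway between the tips of the shut fingers; the grasp point (between the pads) lies 19 mm behind it; z points along the fingers, y is the line along which they close (so a half turn about z gives the same grasp; the last joint's range is limited). The gripper opens to 85 mm and grips with 20 to 120 N. Pads are 22 mm wide; open, the fingers measure 114 mm over their backs; the gripper's body (76 mm by 85 mm) begins 54 mm behind the grasp point. The pads swing forward as they close: fully open they stand 13 mm farther back than shut.
Start: joints at [-1.441, 0.181, 1.607, -0, 1.354, -0.206], TCP at [0.189, -0.543, 0.231] pointing down, gripper open.
Joint ranges: [-2.99, 2.99], [-0.89, 2.07], [0.3, 2.58], [-1.14, 4.28], [0, 2.63], [-3.12, 3.12]. Speed limits (rad/s): [2.57, 2.57, 3.01, 3.14, 3.14, 3.14].

### API

Orientations are given as a unit quaternion [w, x, y, z].
In Python, from bench import get_obs, camera, hand_in gives the robot as it stands.
- The arm moves only by the tool carry_out, never from a script. Its argument "plan" is a list that holds one entry, the list of rows, each a list of 7 numbers: the shift along the world's x, y, z in m, then the turn, a rotation vector about the world's x, y, z in rad, then the opening, from 0 (shut) to 1 (fully open). In form: [[[x, y, z, rx, ry, rz, hand], ...]]. A call has exactly 5 rows; each row is the pose to reach, as a shift and turn from the pose commanded when the call began; what a row does not reach only later rows make up. A row lasts 1/12 s, in which the tool goes at most 41.7 mm and 7.16 degrees, less where a joint would pass 70% of its speed; a pose out of reach is approached as far as the arm can. A call with a gripper value outside its range is refused whole. The fingers move at their own pace and stop on an object; the grip force is fixed at half the most. Time passes only in rows, so rows that repeat a pose let the fingers close, or fill a call up. It gives the time, the measured TCP pose, the force, the opening and the grip force at its end, in the units of the state.
- get_obs(): the state, without advancing time (a new reading comes with each control period).
- camera(name): name is "scene" or "top" or "wrist"; returns a dict with "pixels" (480x640x3 uint8, red, green, blue), "z_map" (480x640 float32, m along the optical axis (not along the pixel's ray), 0 where there is no reading), "camera_matrix" (3x3 intrinsics, pixels), "cam_to_world" (4x4, takes a point from camera to world coordinates). Camera axes: x right, y up, looking along -z (the intrinsics and any distortion apply to the point x, -y, -z); pixel columns grow to the right and rows downward; lengths in m; the calibration is good to about 2 mm. A picture is of the moment at which its call begins.
- hand_in(): hands the job in; it is judged then, once.
The state is a dict: "time_s": time; "q": joint angles; "dq": joint speeds; "joint_efforts": joint torques, N m; "eef_pos": TCP position; "eef_rot": TCP orientation; "wrist_force": force on the tool from outside, world axes, zero at the start; "torque": the same for the moment, N m; "opening": opening from 0.0 (shut) to 1.0 (fully open); "grasp_force": force on a finger pad.
Only numpy, scipy, OpenCV 4.12 (cv2) and the standard library are available. Lean on these libraries where they do the work, as an engineer would, in place of code of your own. Each camera call takes 0.05 s, during which the arm holds its last target. There are 200 camera calls.

### The job

Pull the label dispenser's drawer out as far as it goes, lower the tall roll of labels upright onto the spindle in the drawer until it sits fully down on the tray (do not let it drop), then push the drawer fully shut with the roll inside. Leave the other things on the table standing where they are.

Things in the scene. Friction and masses are not known exactly. Their poses are not given: they have to be found in the camera images.
- dispenser: Label dispenser, fixed to the table: a grey box 150 mm deep, 150 wide and 105 high, open at the front, with a drawer that slides out of its front. Origin on the table surface under the place where the spindle stands when the drawer is fully out; z up, x points from there straight into the box (the drawer opens towards -x), y across it. The box spans x = 75 to 225 mm and y = -75 to 75 mm.
- drawer (a joint): How far the drawer is pulled out, in m: 0 = fully shut, 0.12 = fully out (its stop). It slides stiffly (about 3 N) and stays where it is left. The drawer has a flat tray 100 mm wide without side walls, top 12 mm above the table, and a metal front panel 130 mm wide and 8 mm thick, its top edge 50 mm above the table and its inner face 45 mm in front of the spindle's axis.
- spindle_base (a point): Point on the drawer where the spindle's axis meets the tray's top, 12 mm above the table; moves with the drawer; axes as the dispenser's. The upright aluminium spindle is 20 mm in diameter and rises 66 mm above this point, its last 10 mm tapering to 12 mm diameter. The opening of the box is 97 mm high above the table.
- handle (a point): Centre of the drawer's steel bar handle, 45 mm above the table, 98 mm in front of the spindle's axis; moves with the drawer; axes as the dispenser's. The bar is 10 mm thick and 80 mm long, level and parallel to the front panel (along y), with a 40 mm gap between it and the panel; its two ends run back to the panel.
- tall_roll: The roll to load: white paper roll with a brown cardboard core, standing upright, 56 mm in diameter, 60 mm high (the core stands 1 mm prouder), bore 26 mm right through, about 120 g. Origin at the centre of its underside, z up.
- short_roll: Bystander: a similar roll but only 30 mm high, 56 mm in diameter. Origin at the centre of its underside.
- empty_core: Bystander: bare brown cardboard tube standing upright, 31 mm in diameter, 60 mm high. Origin at the centre of its underside.
- candle_cup: Bystander: marble candle cup, 60 mm in diameter, 62 mm high (71 mm with the wick), standing close to the tall roll. Origin at the centre of its underside.
- goblet: Bystander: onyx goblet on a foot, 68 mm in largest diameter, 165 mm high, standing close to the tall roll. Origin at the centre of its underside.
- water_bottle: Bystander: water bottle, 64 mm in diameter, 190 mm high, towards the back of the table. Origin at the centre of its underside.
- photo_light: Bystander: small grey box-shaped photo light, 45 x 75 x 37 mm high, near the robot. Origin at the centre of its underside.
- pad: Grey pad fixed to the table, 280 (x) by 320 (y) mm, 4 mm thick, on which the rolls, the core, the cup and the goblet stand. Origin at the centre of its underside.
There are look-alikes about, which are no part of the job. What is shaped like the tall_roll but black or turquoise is not meant.

How it is judged:
On the way, in this order (a step that is already met when the one before it is completed fails the run):
1. the drawer is pulled out (more than 105 of its 120 mm) (value of joint drawer above 0.105 m), for 0.2 s.
2. the tall roll sits fully down on the spindle while the drawer is out (more than 80 mm) (horizontal distance between tall_roll and spindle_base below 0.006 m and z of tall_roll in the frame of spindle_base between -0.004 and 0.004 m and angle between tall_roll's own z axis and vertical below 0.08 rad and value of joint drawer above 0.08 m), for 0.2 s.
At the end, for the whole second after the job is handed in: The drawer is shut to within 8 mm; the tall roll is inside it, upright (within 0.08 rad), centred on the spindle within 6 mm and its underside within 4 mm of the tray, at rest; every bystander stands within 30 mm of its starting point (horizontal distance between tall_roll and spindle_base below 0.006 m and z of tall_roll in the frame of spindle_base between -0.004 and 0.004 m and angle between tall_roll's own z axis and vertical below 0.08 rad and value of joint drawer below 0.008 m and linear speed of tall_roll below 0.02 m/s and distance of each of short_roll, empty_core, candle_cup, goblet, water_bottle, photo_light from where it was at the start of the episode below 0.03 m and angle between each of short_roll, empty_core, candle_cup, goblet, water_bottle, photo_light's own z axis and vertical below 0.3 rad); the robot touches nothing.
It fails at once if a bystander is pushed more than 30 mm away or tipped over (distance of any of short_roll, empty_core, candle_cup, goblet, water_bottle, photo_light from where it was at the start of the episode above 0.03 m or angle between any of short_roll, empty_core, candle_cup, goblet, water_bottle, photo_light's own z axis and vertical above 0.5 rad).
It fails at once if the tall roll is let drop over the spindle (faster than 0.45 m/s while not held) (horizontal distance between tall_roll and spindle_base below 0.02 m and contact force between the fingers and tall_roll below 0.1 N and linear speed of tall_roll above 0.45 m/s and value of joint drawer above 0.08 m).
It also fails if it takes over 70 s, if anything falls off the work surface, if the arm or the gripper's body presses on something with over 40 N, if the wrist force passes 120 N, or if a joint passes its speed limit or range.

## Working session

There is one attempt and no reset: what is moved stays moved. The work goes in short steps, Python scripts to look and compute and a tool call to move; the robot and the scene stay as the last step left them, time stands still between calls to the robot, and variables do not carry over. Pictures are saved under pics/ and viewed, at most 10 in all, crops included, and the job is handed in when it is done.

Besides the shell and the picture viewer there is one more tool, called after "Call:" in YAML: its name, and indented under it one key for each argument. carry_out: Moves the arm, as the interface text tells. Its arguments: {"type":"object","properties":{"plan":{"type":"array","items":{"type":"array","items":{"type":"array","items":{"type":"number"}}}}},"required":["plan"]}

```bash
mkdir -p pics
cat > h.py <<'E'
import numpy as np, cv2
from bench import get_obs, camera, hand_in
def cloud(c):
    K=c["camera_matrix"];T=c["cam_to_world"];z=c["z_map"]
    v,u=np.mgrid[:480,:640]
    P=np.stack([(u-K[0,2])/K[0,0]*z,-(v-K[1,2])/K[1,1]*z,-z],-1)
    W=P@T[:3,:3].T+T[:3,3]; W[z==0]=np.nan
    return W
def save(c,n): cv2.imwrite("pics/"+n,c["pixels"][:,:,::-1])
E
python3 - <<'E'
from h import *
for n in["scene","top"]:
    c=camera(n);save(c,n+"0.png");np.savez(n+"0.npz",**c)
    print(n,c["camera_matrix"].round(1).tolist(),c["cam_to_world"].round(3).tolist(),(c["z_map"]>0).mean())
print(get_obs())
E
```

```text
scene [[493.2, 0.0, 314.4], [0.0, 493.2, 238.6], [0.0, 0.0, 1.0]] [[-0.473, -0.588, 0.657, 1.093], [0.881, -0.328, 0.34, 0.293], [0.016, 0.739, 0.673, 0.61], [0.0, 0.0, 0.0, 1.0]] 0.9960026041666666
top [[537.2, 0.0, 324.9], [0.0, 537.2, 241.4], [0.0, 0.0, 1.0]] [[-0.023, 0.993, -0.114, 0.437], [-1.0, -0.021, 0.022, 0.005], [0.02, 0.114, 0.993, 1.138], [0.0, 0.0, 0.0, 1.0]] 0.9960611979166667
{'time_s': 0.1, 'q': array([-1.44128299e+00,  1.81511660e-01,  1.60788253e+00, -3.25145090e-05,
        1.35381940e+00, -2.06330686e-01]), 'dq': array([-0.00064096, -0.00331904, -0.00304943,  0.00071413, -0.00124438,
       -0.00137961]), 'joint_efforts': array([ 1.86653810e-04, -4.45878482e+01, -3.52237487e+01, -1.85508761e-04,
        4.17261530e-03,  8.88801907e-06]), 'eef_pos': array([ 0.1894253 , -0.54237793,  0.23046131]), 'eef_rot': array([-8.10477948e-04,  9.85933287e-01,  1.67137361e-01,  1.52597604e-05]), 'wrist_force': array([-0.05767561, -0.07056495,  0.09367604]), 'torque': array([-0.01464459, -0.0393422 ,  0.01916675]), 'grasp_force': 0.0, 'opening': 1.0006800433104286}
```

View pics/top0.png

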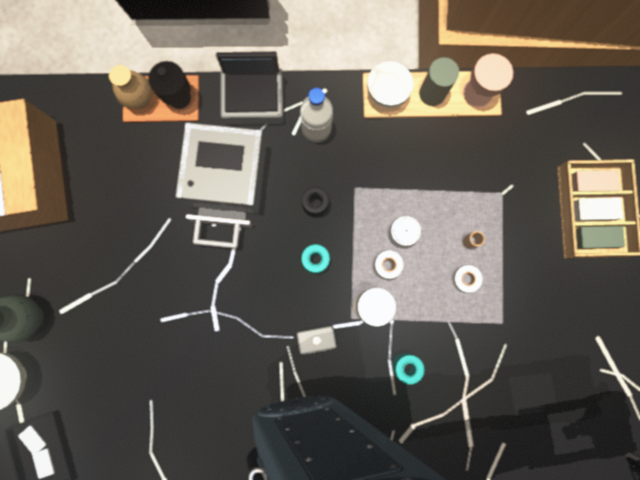

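View pics/scene0.png

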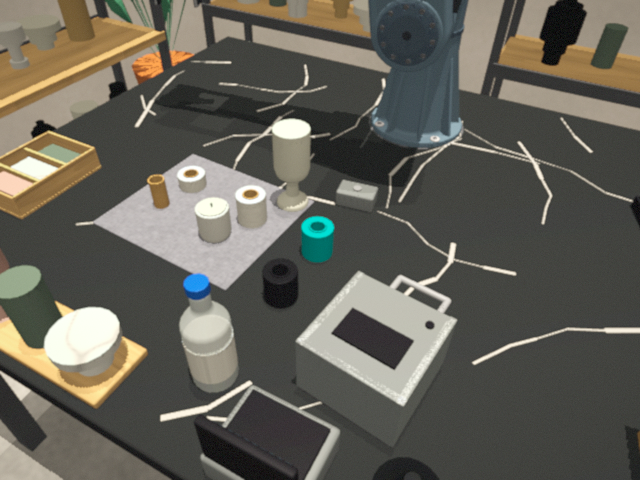

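Top view: candidates for the white ring rolls are (389,264) and (468,279). The turquoise rolls at (315,258) and (409,369) and the black one at (316,201) are decoys. The cup is at (405,231), the goblet at (377,307), the box at (222,163) and the handle near (216,232). (389,264) sits between the cup and goblet and looks tall in the scene view (251,205), so it should be the tall roll. I'll check that with heights and a crop.

Run:
```python
from h import *
t=dict(np.load("top0.npz"));s=dict(np.load("scene0.npz"))
W=cloud(t);S=cloud(s)
a=cv2.resize(t["pixels"][180:340,340:500],(480,480),interpolation=2);b=cv2.resize(s["pixels"][110:250,140:320],(617,480))[:, :300+17]
cv2.imwrite("pics/crop1.png",np.hstack([a,b])[:,:,::-1])
def heights(W,name):
  z=W[...,2]
  m=((z>0.02)&(z<0.25)&(W[...,0]>0.2)&(W[...,0]<0.8)&(abs(W[...,1])<0.4)).astype(np.uint8)
  n,l,st,ce=cv2.connectedComponentsWithStats(m)
  for i in range(1,n):
    if st[i,4]<60: continue
    P=W[l==i]; top=np.percentile(P[:,2],97); Q=P[P[:,2]>top-.006]
    lo,hi=np.percentile(Q[:,:2],2,axis=0),np.percentile(Q[:,:2],98,axis=0)
    print(name,ce[i].round(),st[i,4],"top",top.round(3),"mid",((lo+hi)/2).round(4),"size",(hi-lo).round(3))
heights(W,"top");heights(S,"scene")
print("table z",np.nanmedian(W[300:340,120:160,2]),"pad",np.nanmedian(W[200:220,440:460,2]))
# box top
for nm,C in(("top",W),("scene",S)):
  m=(abs(C[...,2]-.105)<.005)&(C[...,1]>.1)&(C[...,1]<.4)&(C[...,0]>.4)&(C[...,0]<.72)
  P=C[m][:,:2].astype(np.float32);print(nm,"box",cv2.minAreaRect(P),C[m][:,2].mean())
  m=(abs(C[...,2]-.047)<.007)&(C[...,1]>.1)&(C[...,1]<.35)&(C[...,0]>.35)&(C[...,0]<.55)
  P=C[m][:,:2].astype(np.float32);print(nm,"handle/panel",cv2.minAreaRect(P),len(P))
```

```text
top [316. 126.] 631 top 0.136 mid [ 0.7955 -0.0052] size [0.009 0.03 ]
top [221. 165.] 6254 top 0.111 mid [0.714  0.1873] size [0.144 0.144]
top [315. 201.] 566 top 0.064 mid [6.464e-01 2.000e-04] size [0.05  0.051]
top [216. 229.] 749 top 0.053 mid [0.588  0.1999] size [0.063 0.113]
top [404. 232.] 772 top 0.071 mid [ 0.5783 -0.1816] size [0.051 0.051]
top [474. 239.] 229 top 0.066 mid [ 0.56   -0.3255] size [0.028 0.029]
top [315. 258.] 508 top 0.064 mid [0.5273 0.0027] size [0.049 0.05 ]
top [387. 265.] 575 top 0.068 mid [ 0.5109 -0.1453] size [0.05 0.05]
top [467. 279.] 506 top 0.038 mid [ 0.4811 -0.3124] size [0.049 0.05 ]
top [375. 307.] 1205 top 0.172 mid [ 0.4285 -0.1054] size [0.059 0.06 ]
top [316. 340.] 840 top 0.038 mid [0.3639 0.0039] size [0.045 0.071]
top [408. 368.] 642 top 0.064 mid [ 0.3037 -0.179 ] size [0.051 0.05 ]
scene [291. 154.] 2400 top 0.169 mid [ 0.4283 -0.1027] size [0.063 0.062]
scene [191. 176.] 474 top 0.035 mid [ 0.4796 -0.3097] size [0.051 0.05 ]
scene [158. 188.] 421 top 0.063 mid [ 0.5589 -0.3248] size [0.03 0.03]
scene [357. 192.] 706 top 0.036 mi
[... 193 characters left out ...]
 235.] 1055 top 0.061 mid [0.5269 0.0043] size [0.051 0.051]
scene [280. 279.] 1284 top 0.061 mid [0.6465 0.0018] size [0.051 0.051]
scene [375. 350.] 16796 top 0.109 mid [0.7144 0.1886] size [0.146 0.146]
scene [227. 322.] 164 top 0.138 mid [0.7967 0.0032] size [0.006 0.013]
table z -0.00026908629917477 pad 0.004392974504333513
top box ((0.6831650733947754, 0.19131916761398315), (0.15149714052677155, 0.0907464474439621), 83.56156158447266) 0.10527044169545187
top handle/panel ((0.0, 0.0), (0.0, 0.0), 0.0) 0
scene box ((0.6826400756835938, 0.1917668730020523), (0.15088744461536407, 0.09286023676395416), 83.00077056884766) 0.10488295587853377
scene handle/panel ((0.0, 0.0), (0.0, 0.0), 0.0) 0
```

View pics/crop1.png

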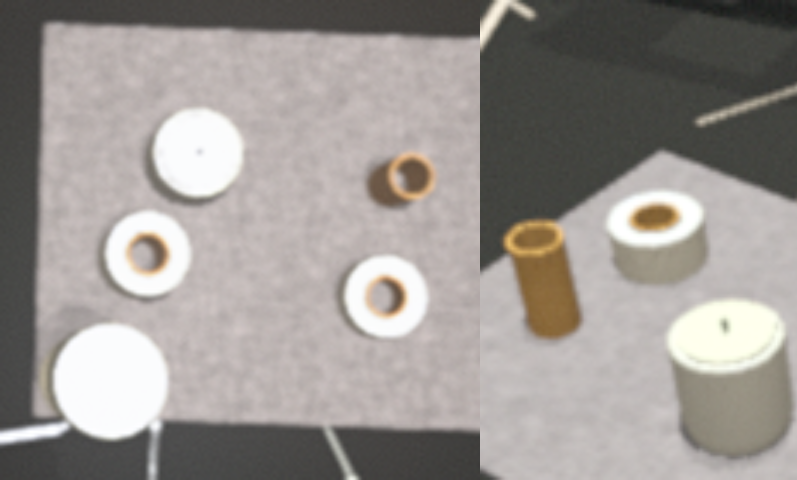

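The crop shows the tall roll at crop (148,253). Its top is at z≈0.065, against 0.035 for the short roll, so its height is right. World position is about (0.511,-0.144). Next I need the box pose and the handle.

Run:
```python
from h import *
for nm in("top","scene"):
  C=cloud(dict(np.load(nm+"0.npz")))
  m=((C[...,2]>.098)&(C[...,2]<.115)&(C[...,1]>.08)&(C[...,1]<.3)&(C[...,0]>.6)&(C[...,0]<.82)).astype(np.uint8)
  n,l,st,ce=cv2.connectedComponentsWithStats(m);i=1+st[1:,4].argmax()
  print(nm,"box",cv2.minAreaRect(C[l==i][:,:2].astype(np.float32)),np.median(C[l==i][:,2]),C[l==i].mean(0))
  m=(C[...,2]>.036)&(C[...,2]<.056)&(C[...,1]>.12)&(C[...,1]<.28)&(C[...,0]>.5)&(C[...,0]<.645)
  P=C[m];print(nm,len(P),cv2.minAreaRect(P[:,:2].astype(np.float32)) if len(P) else 0)
  for t in np.linspace(.53,.64,12): 
    q=P[abs(P[:,0]-t)<.005]
    if len(q): print(round(t,3),len(q),q.min(0).round(3),q.max(0).round(3))
# mean of ring for roll via scene/top
t=dict(np.load("top0.npz"));C=cloud(t)
```

```text
top box ((0.7136375904083252, 0.18754343688488007), (0.15186181664466858, 0.1510225385427475), 83.01532745361328) 0.10562717031691049 [0.71238659 0.18697349 0.10589026]
top 709 ((0.5924748182296753, 0.18620243668556213), (0.08213293552398682, 0.14566989243030548), 8.708877563476562)
0.55 7 [0.554 0.165 0.041] [0.555 0.177 0.05 ]
0.56 139 [0.556 0.162 0.043] [0.565 0.247 0.055]
0.57 102 [0.565 0.16  0.043] [0.575 0.25  0.054]
0.58 47 [0.576 0.159 0.045] [0.585 0.249 0.053]
0.59 50 [0.585 0.157 0.042] [0.595 0.248 0.053]
0.6 78 [0.595 0.135 0.039] [0.605 0.245 0.054]
0.61 198 [0.605 0.135 0.036] [0.615 0.259 0.054]
0.62 72 [0.615 0.205 0.037] [0.622 0.264 0.054]
0.63 10 [0.63  0.122 0.039] [0.633 0.13  0.055]
0.64 6 [0.635 0.12  0.039] [0.644 0.122 0.048]
scene box ((0.711977481842041, 0.1882043331861496), (0.15094684064388275, 0.15212315320968628), 83.06150817871094) 0.10453858732416238 [0.72076481 0.19192628 0.10499231]
scene 509 ((0.5739212036132812, 0.2056410163640976), (0.08960689604282379, 0.03402671590447426), 83.34840393066406)
0.55 4 [0.553 0.165 0.048] [0.554 0.171 0.048]
0.56 216 [0.556 0.162 0.04 ] [0.565 0.25  0.052]
0.57 185 [0.565 0.162 0.042] [0.575 0.251 0.051]
0.58 62 [0.575 0.16  0.044] [0.585 0.25  0.051]
0.59 39 [0.585 0.163 0.046] [0.595 0.249 0.052]
0.6 3 [0.595 0.242 0.048] [0.595 0.245 0.05 ]
```

The box centre is (0.713,0.188) with yaw -7°, which puts the dispenser origin at (0.564,0.206). The handle bar is at about (0.560,0.2055), so the drawer starts about 26 mm open. First move goes above the handle.

Call:
carry_out:
  plan:
    - [[0.015, 0.03, 0.005, 0, 0, 0.045, 1], [0.03, 0.06, 0.01, 0, 0, 0.089, 1], [0.045, 0.09, 0.015, 0, 0, 0.134, 1], [0.06, 0.12, 0.02, 0, 0, 0.178, 1], [0.074, 0.15, 0.02, 0, 0, 0.223, 1]]

```text
time_s: 0.52
eef_pos: [0.264, -0.3917, 0.2518]
eef_rot: [0.0, 0.961, 0.277, 0.0]
wrist_force: [1.2, -0.4, -0.6]
opening: 1.0
grasp_force: 0.0
```

Call:
carry_out:
  plan:
    - [[0.015, 0.03, 0, 0, 0, 0.045, 1], [0.03, 0.06, 0, 0, 0, 0.089, 1], [0.045, 0.09, 0, 0, 0, 0.134, 1], [0.06, 0.12, 0, 0, 0, 0.178, 1], [0.074, 0.15, 0, 0, 0, 0.223, 1]]

```text
time_s: 0.93
eef_pos: [0.3378, -0.2412, 0.2511]
eef_rot: [-0.0, 0.924, 0.382, 0.0]
wrist_force: [0.9, -1.4, 0.5]
opening: 0.999
grasp_force: 0.0
```

Call:
carry_out:
  plan:
    - [[0.015, 0.03, 0, 0, 0, 0.045, 1], [0.03, 0.06, 0, 0, 0, 0.089, 1], [0.045, 0.09, 0, 0, 0, 0.134, 1], [0.06, 0.12, 0, 0, 0, 0.178, 1], [0.074, 0.15, 0, 0, 0, 0.223, 1]]

```text
time_s: 1.35
eef_pos: [0.4118, -0.0912, 0.2512]
eef_rot: [0.0, 0.876, 0.482, 0.0]
wrist_force: [-0.1, 0.1, 0.7]
opening: 0.998
grasp_force: 0.0
```

Call:
carry_out:
  plan:
    - [[0.015, 0.03, 0, 0, 0, 0.045, 0.8], [0.03, 0.06, 0, 0, 0, 0.089, 0.7], [0.045, 0.09, 0, 0, 0, 0.134, 0.6], [0.06, 0.12, 0, 0, 0, 0.178, 0.5], [0.074, 0.15, 0, 0, 0, 0.223, 0.47]]

```text
time_s: 1.77
eef_pos: [0.4858, 0.0589, 0.251]
eef_rot: [-0.0, 0.817, 0.577, -0.0]
wrist_force: [1.2, -0.5, 0.8]
opening: 0.471
grasp_force: 0.0
```

Call:
carry_out:
  plan:
    - [[0.015, 0.03, 0, 0, 0, 0.045, 0.47], [0.03, 0.06, 0, 0, 0, 0.089, 0.47], [0.045, 0.09, -0.01, 0, 0, 0.134, 0.47], [0.06, 0.12, -0.03, 0, 0, 0.178, 0.47], [0.074, 0.15, -0.05, 0, 0, 0.223, 0.47]]

```text
time_s: 2.18
eef_pos: [0.5605, 0.2089, 0.2011]
eef_rot: [0.0, 0.747, 0.664, 0.001]
wrist_force: [0.1, 0.5, 0.7]
opening: 0.469
grasp_force: 0.0
```

Run:
```python
from h import *
c=camera("wrist");save(c,"w1.png");C=cloud(c)
m=(C[...,2]>.043)&(C[...,2]<.06)&(C[...,1]>.1)&(C[...,1]<.3)&(C[...,0]>.5)&(C[...,0]<.64)
o=np.array([.5639,.2062]);a=-.122;R=np.array([[np.cos(a),np.sin(a)],[-np.sin(a),np.cos(a)]])
L=(C[m][:,:2]-o)@R.T
print(len(L)); h,e=np.histogram(L[:,0],bins=np.arange(-.05,.06,.004))
for i in range(len(h)):
  q=L[(L[:,0]>=e[i])&(L[:,0]<e[i+1])]
  if len(q): print(e[i].round(3),h[i],q[:,1].min().round(3),q[:,1].max().round(3))
bar=L[(L[:,0]<.004)&(abs(L[:,1])<.03)]
if len(bar): print(bar.mean(0),np.percentile(bar[:,0],[2,98]),np.polyfit(bar[:,1],bar[:,0],1))
```

```text
5234
-0.01 224 -0.042 0.042
-0.006 605 -0.044 0.045
-0.002 658 -0.043 0.045
0.002 224 -0.043 0.045
0.006 155 -0.045 0.045
0.01 141 -0.045 0.045
0.014 159 -0.045 0.045
0.018 161 -0.045 0.045
0.022 151 -0.045 0.045
0.026 151 -0.045 0.045
0.03 156 -0.045 0.045
0.034 149 -0.045 0.045
0.038 155 -0.045 0.045
0.042 1002 -0.056 0.064
0.046 876 -0.055 0.064
0.05 80 -0.055 0.059
[-0.00234837  0.00101117] [-0.00688696  0.00242753] [ 0.00340252 -0.00235181]
```

View pics/w1.png

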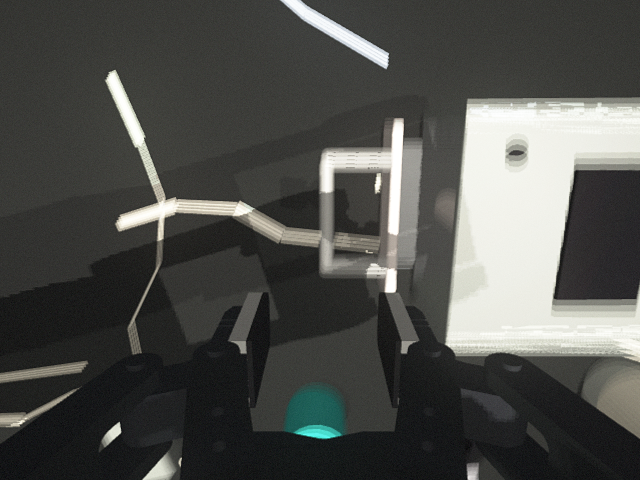

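The wrist view shows the handle loop at (320-390,150-275) with the bar at column 325 and the panel at column 395. The gap is free, and the bar centre is at (0.561,0.207). Now I descend and grip it.

Call:
carry_out:
  plan:
    - [[0.001, -0.002, -0.04, 0, 0, 0, 0.47], [0.001, -0.002, -0.08, 0, 0, 0, 0.47], [0.001, -0.002, -0.115, 0, 0, 0, 0.47], [0.001, -0.002, -0.145, 0, 0, 0, 0.47], [0.001, -0.002, -0.17, 0, 0, 0, 0.47]]

```text
time_s: 2.65
eef_pos: [0.5585, 0.2048, 0.028]
eef_rot: [-0.001, 0.748, 0.663, -0.002]
wrist_force: [-0.5, -1.4, 0.1]
opening: 0.471
grasp_force: 0.0
```

Call:
carry_out:
  plan:
    - [[0, 0, 0, 0, 0, 0, 0.3], [0, 0, 0, 0, 0, 0, 0.1], [0, 0, 0, 0, 0, 0, 0], [0, 0, 0, 0, 0, 0, 0], [0, 0, 0, 0, 0, 0, 0]]

```text
time_s: 3.07
eef_pos: [0.561, 0.2051, 0.032]
eef_rot: [0.0, 0.748, 0.663, 0.001]
wrist_force: [2.2, -0.7, -10.7]
opening: 0.09
grasp_force: 58.3
```

Call:
carry_out:
  plan:
    - [[-0.01, 0.0012, 0, 0, 0, 0, 0], [-0.022, 0.0027, 0, 0, 0, 0, 0], [-0.036, 0.0044, 0, 0, 0, 0, 0], [-0.05, 0.0061, 0, 0, 0, 0, 0], [-0.062, 0.0076, 0, 0, 0, 0, 0]]

```text
time_s: 3.48
eef_pos: [0.4984, 0.2127, 0.032]
eef_rot: [0.001, 0.748, 0.663, 0.001]
wrist_force: [3.8, 0.2, -13.6]
opening: 0.089
grasp_force: 60.3
```

Call:
carry_out:
  plan:
    - [[-0.01, 0.0012, 0, 0, 0, 0, 0], [-0.018, 0.0022, 0, 0, 0, 0, 0], [-0.024, 0.0029, 0, 0, 0, 0, 0], [-0.029, 0.0036, 0, 0, 0, 0, 0], [-0.029, 0.0036, 0, 0, 0, 0, 0]]

```text
time_s: 3.9
eef_pos: [0.4688, 0.2164, 0.0319]
eef_rot: [-0.0, 0.748, 0.664, -0.0]
wrist_force: [-2.4, -1.7, -1.6]
opening: 0.085
grasp_force: 61.5
```

Call:
carry_out:
  plan:
    - [[-0.001, 0.0001, 0, 0, 0, 0, 0], [-0.002, 0.0002, 0, 0, 0, 0, 0], [-0.003, 0.0004, 0, 0, 0, 0, 0], [-0.004, 0.0005, 0, 0, 0, 0, 0], [-0.004, 0.0005, 0, 0, 0, 0, 0]]

```text
time_s: 4.32
eef_pos: [0.4664, 0.2167, 0.0319]
eef_rot: [0.001, 0.748, 0.663, 0.001]
wrist_force: [2.4, -4.5, -1.4]
opening: 0.089
grasp_force: 61.6
```

Call:
carry_out:
  plan:
    - [[0, 0, 0, 0, 0, 0, 0.4], [0, 0, 0, 0, 0, 0, 0.4], [0, 0, 0, 0, 0, 0, 0.4], [0, 0, 0.02, 0, 0, 0, 0.4], [0, 0, 0.06, 0, 0, 0, 0.4]]

```text
time_s: 4.73
eef_pos: [0.4613, 0.2162, 0.0876]
eef_rot: [-0.003, 0.748, 0.663, -0.004]
wrist_force: [-0.1, -0.2, -0.3]
opening: 0.401
grasp_force: 0.0
```

Call:
carry_out:
  plan:
    - [[0, 0, 0.04, 0, 0, 0, 0.6], [0, 0, 0.08, 0, 0, 0, 0.8], [0, 0, 0.12, 0, 0, 0, 1], [0, 0, 0.15, 0, 0, 0, 1], [0, 0, 0.16, 0, 0, 0, 1]]

```text
time_s: 5.15
eef_pos: [0.4678, 0.2178, 0.2575]
eef_rot: [0.002, 0.748, 0.664, 0.004]
wrist_force: [0.5, 0.7, 1.1]
opening: 1.001
grasp_force: 0.0
```

Call:
carry_out:
  plan:
    - [[0.0045, -0.036, 0, 0, 0, 0.12, 1], [0.009, -0.072, 0, 0, 0, 0.24, 1], [0.0135, -0.108, 0, 0, 0, 0.36, 1], [0.018, -0.144, 0, 0, 0, 0.48, 1], [0.0225, -0.18, 0, 0, 0, 0.6, 1]]

```text
time_s: 5.57
eef_pos: [0.487, 0.0411, 0.2508]
eef_rot: [-0.0, 0.535, 0.845, 0.0]
wrist_force: [0.5, -0.6, 0.1]
opening: 0.997
grasp_force: 0.0
```

Call:
carry_out:
  plan:
    - [[0.0045, -0.036, 0, 0, 0, 0.12, 1], [0.009, -0.072, 0, 0, 0, 0.24, 1], [0.0135, -0.108, 0, 0, 0, 0.36, 1], [0.018, -0.144, 0, 0, 0, 0.48, 1], [0.0225, -0.18, 0, 0, 0, 0.6, 1]]

```text
time_s: 5.98
eef_pos: [0.5096, -0.1382, 0.2507]
eef_rot: [-0.0, 0.269, 0.963, 0.0]
wrist_force: [1.0, 0.1, -0.1]
opening: 1.005
grasp_force: 0.0
```

Run:
```python
from h import *
o=get_obs();print(o["eef_pos"],o["eef_rot"])
c=camera("wrist");save(c,"w2.png");C=cloud(c)
def circ(C,z0,z1,cx,cy,r):
  m=(C[...,2]>z0)&(C[...,2]<z1)&(np.hypot(C[...,0]-cx,C[...,1]-cy)<r)
  P=C[m]
  return len(P),P.mean(0) if len(P) else 0,cv2.minEnclosingCircle(P[:,:2].astype(np.float32)) if len(P) else 0
print("wrist roll",circ(C,.058,.072,.511,-.144,.04),"cup",circ(C,.06,.08,.579,-.18,.04))
for n in("top","scene"):
  s=camera(n);save(s,n+"2.png");D=cloud(s);np.savez(n+"2.npz",**s)
  print(n,"roll",circ(D,.058,.072,.511,-.144,.04)); print(n,"spindle",circ(D,.06,.095,.564,.206,.03))
  m=(D[...,2]>.036)&(D[...,2]<.06)&(D[...,1]>.12)&(D[...,1]<.3)&(D[...,0]>.42)&(D[...,0]<.53)
  a=-.122;L=(D[m][:,:2]-[.5639,.2062])@np.array([[np.cos(a),np.sin(a)],[-np.sin(a),np.cos(a)]]).T
  print(np.histogram(L[:,0],bins=np.arange(-.116,-.03,.004)))
```

```text
[ 0.50964954 -0.13816669  0.25066815] [-4.09758809e-04  2.68563774e-01  9.63261721e-01  4.34836454e-04]
wrist roll (2912, array([ 0.50861488, -0.14445174,  0.06428599]), ((0.5094780921936035, -0.14508570730686188), 0.02799246646463871)) cup (3548, array([ 0.57463715, -0.17980852,  0.0672658 ]), ((0.5764431953430176, -0.1810838282108307), 0.03003552556037903))
top roll (90, array([ 0.49758219, -0.15975405,  0.06365086]), ((0.49848806858062744, -0.15510119497776031), 0.016888834536075592))
top spindle (85, array([0.56399791, 0.20405352, 0.07310852]), ((0.5649140477180481, 0.20537921786308289), 0.009990261867642403))
(array([  0,   0,   0,  33,  87,  88,  26,  21,  21,  18,  21,  19,  21,
        19,  18,  21, 127, 129,  11,   0,   0]), array([-0.116, -0.112, -0.108, -0.104, -0.1  , -0.096, -0.092, -0.088,
       -0.084, -0.08 , -0.076, -0.072, -0.068, -0.064, -0.06 , -0.056,
       -0.052, -0.048, -0.044, -0.04 , -0.036, -0.032]))
scene roll (437, array([ 0.51236644, -0.1418128 ,  0.06256344]), ((0.509467363357544, -0.14352890849113464), 0.02953130006790161))
scene spindle (167, array([0.56798739, 0.20751283, 0.07085456]), ((0.5654653906822205, 0.20677527785301208), 0.00986522901803255))
(array([  0,   0,   0,  23, 104, 181,  20,  17,  23,  23,  17,  29,  20,
        21,  24,  42, 150, 533,  14,   0,   0]), array([-0.116, -0.112, -0.108, -0.104, -0.1  , -0.096, -0.092, -0.088,
       -0.084, -0.08 , -0.076, -0.072, -0.068, -0.064, -0.06 , -0.056,
       -0.052, -0.048, -0.044, -0.04 , -0.036, -0.032]))
```

The wrist view gives the roll at (0.5095,-0.145), radius 28.0 mm and top at 0.064, which matches the task data. The drawer is out, with the spindle near (0.565,0.206). Descending with the fingers clear of the cup–goblet line.

Call:
carry_out:
  plan:
    - [[0, -0.004, 0, 0, 0, 0.03, 1], [0, -0.007, -0.02, 0, 0, 0.05, 1], [0, -0.007, -0.055, 0, 0, 0.05, 1], [0, -0.007, -0.09, 0, 0, 0.05, 1], [0, -0.007, -0.12, 0, 0, 0.05, 1]]

```text
time_s: 6.55
eef_pos: [0.5092, -0.1419, 0.1292]
eef_rot: [-0.001, 0.248, 0.969, 0.001]
wrist_force: [-0.2, -0.1, 0.1]
opening: 1.001
grasp_force: 0.0
```

Call:
carry_out:
  plan:
    - [[0, 0, -0.025, 0, 0, 0, 1], [0, 0, -0.05, 0, 0, 0, 1], [0, 0, -0.075, 0, 0, 0, 1], [0, 0, -0.095, 0, 0, 0, 1], [0, 0, -0.108, 0, 0, 0, 1]]

```text
time_s: 6.97
eef_pos: [0.5083, -0.1412, 0.0206]
eef_rot: [-0.002, 0.248, 0.969, 0.001]
wrist_force: [0.3, 0.1, -0.4]
opening: 1.0
grasp_force: 0.0
```

Call:
carry_out:
  plan:
    - [[0, 0, 0, 0, 0, 0, 0.9], [0, 0, 0, 0, 0, 0, 0.75], [0, 0, 0, 0, 0, 0, 0.65], [0, 0, 0, 0, 0, 0, 0.5], [0, 0, 0, 0, 0, 0, 0.5]]

```text
time_s: 7.38
eef_pos: [0.5108, -0.1441, 0.0244]
eef_rot: [0.001, 0.247, 0.969, -0.0]
wrist_force: [0.5, 0.8, 0.7]
opening: 0.646
grasp_force: 63.6
```

Run:
```python
from h import *
o=get_obs();print(o["eef_pos"],o["eef_rot"],o["opening"],o["grasp_force"],o["wrist_force"])
```

```text
[ 0.51078348 -0.14405488  0.02441921] [ 1.01286028e-03  2.47415004e-01  9.68909055e-01 -1.84392727e-04] 0.6464732928327991 63.637136444449425 [0.5064476  0.76321574 0.65391899]
```

Call:
carry_out:
  plan:
    - [[0, 0, 0.01, 0, 0, 0, 0.5], [0, 0, 0.035, 0, 0, 0, 0.5], [0, 0, 0.07, 0, 0, 0, 0.5], [0, 0, 0.11, 0, 0, 0, 0.5], [0, 0, 0.145, 0, 0, 0, 0.5]]

```text
time_s: 7.8
eef_pos: [0.5099, -0.144, 0.1713]
eef_rot: [0.001, 0.248, 0.969, -0.0]
wrist_force: [0.8, -0.8, -1.8]
opening: 0.647
grasp_force: 63.9
```

Call:
carry_out:
  plan:
    - [[0.003, 0.02, 0.003, 0, 0, 0.03, 0.5], [0.008, 0.053, 0.005, 0, 0, 0.065, 0.5], [0.014, 0.09, 0.005, 0, 0, 0.105, 0.5], [0.02, 0.127, 0.005, 0, 0, 0.145, 0.5], [0.026, 0.165, 0.005, 0, 0, 0.185, 0.5]]

```text
time_s: 8.22
eef_pos: [0.5361, 0.0223, 0.1748]
eef_rot: [0.001, 0.157, 0.988, -0.0]
wrist_force: [1.1, -0.2, -0.9]
opening: 0.65
grasp_force: 63.9
```

Call:
carry_out:
  plan:
    - [[0.006, 0.037, 0, 0, 0, 0.04, 0.5], [0.012, 0.074, 0, 0, 0, 0.08, 0.5], [0.018, 0.11, 0, 0, 0, 0.12, 0.5], [0.025, 0.145, 0, 0, 0, 0.16, 0.5], [0.03, 0.175, 0, 0, 0, 0.19, 0.5]]

```text
time_s: 8.63
eef_pos: [0.5661, 0.1985, 0.1746]
eef_rot: [0.001, 0.061, 0.998, 0.0]
wrist_force: [-0.4, -1.4, -1.3]
opening: 0.646
grasp_force: 63.9
```

Run:
```python
from h import *
import time
c=camera("wrist");save(c,"w3.png");np.savez("w3.npz",**c)
for n in("top","scene"):
  s=camera(n);save(s,n+"3.png");np.savez(n+"3.npz",**s)
o=get_obs();print(o["eef_pos"],o["eef_rot"],o["opening"],o["grasp_force"])
a,b=[cv2.imread("pics/%s3.png"%n) for n in("wrist".replace("wrist","w"),"scene")]
cv2.imwrite("pics/v3.png",np.hstack([cv2.resize(a,(400,300)),b[190:400,260:540].repeat(1,0) if 0 else cv2.resize(b[150:360,260:540],(400,300))]))
```

```text
[0.56578774 0.19828679 0.17421469] [4.02066878e-04 6.06905888e-02 9.98156535e-01 1.52576701e-04] 0.6505071034491344 64.06569108366966
```

View pics/v3.png

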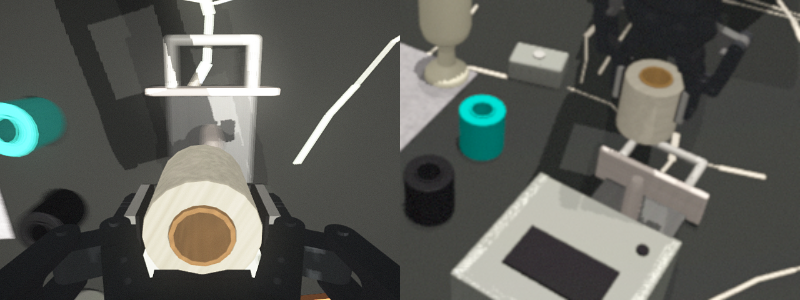

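The wrist and scene views show the roll upright in the gripper and the spindle below it (scene crop (633,195)). I'll fit both axes in the same cameras.

```bash
cat >> h.py <<'E'
from scipy.optimize import least_squares
def cylfit(P,r,c0):
    "axis xy of an upright cylinder of known radius from surface points"
    s=least_squares(lambda c:np.hypot(P[:,0]-c[0],P[:,1]-c[1])-r,c0,loss="soft_l1",f_scale=.001)
    return s.x,np.median(abs(s.fun))
def sel(C,z0,z1,c,r): return C[(C[...,2]>z0)&(C[...,2]<z1)&(np.hypot(C[...,0]-c[0],C[...,1]-c[1])<r)]
E
python3 - <<'E'
from h import *
rc=(.566,.198)
for n in("w3","scene3","top3","scene2","top2"):
  C=cloud(dict(np.load(n+".npz")))
  for z0,z1 in((.025,.065),):
    P=sel(C,z0,z1,(.565,.206),.016)
    if len(P)>10: print(n,"spindle",len(P),cylfit(P,.010,(.565,.206)))
  if n[-1]=='3':
    for z0,z1 in((.155,.165),(.165,.185),(.185,.205)):
      P=sel(C,z0,z1,rc,.034)
      if len(P)>10: print(n,"roll side",z0,len(P),cylfit(P,.028,rc))
    P=sel(C,.207,.225,rc,.034)
    if len(P)>10: print(n,"top",len(P),P.mean(0),cv2.minEnclosingCircle(P[:,:2].astype(np.float32)),np.percentile(P[:,2],[5,50,95]))
    A=np.c_[P[:,:2]-rc,np.ones(len(P))]
    if len(P)>10: print("tilt",np.linalg.lstsq(A,P[:,2],rcond=None)[0])
E
```

```text
w3 spindle 341 (array([0.56346792, 0.20602493]), np.float64(0.00011169274604968735))
w3 roll side 0.155 627 (array([0.56694915, 0.19840325]), np.float64(0.00012999025246732132))
w3 roll side 0.165 2864 (array([0.56634651, 0.19842165]), np.float64(0.0006333748005749058))
w3 roll side 0.185 6824 (array([0.55213133, 0.20000272]), np.float64(0.0035628541696128713))
w3 top 23299 [0.56101964 0.19885793 0.21423363] ((0.5602416396141052, 0.19874238967895508), 0.03266524150967598) [0.20940676 0.21459435 0.2163423 ]
tilt [8.61434210e-03 1.12528212e-04 2.14276434e-01]
scene3 spindle 227 (array([0.56287889, 0.2067545 ]), np.float64(0.00045997613682125134))
scene3 roll side 0.155 219 (array([0.56607186, 0.20117733]), np.float64(0.000422430913910133))
scene3 roll side 0.165 485 (array([0.56621008, 0.20114594]), np.float64(0.0004660057822637488))
scene3 roll side 0.185 635 (array([0.56657458, 0.20060867]), np.float64(0.0007888812356063313))
scene3 top 979 [0.57128272 0.1978276  0.21293153] ((0.5707708597183228, 0.19721554219722748), 0.03313124179840088) [0.20812166 0.21320387 0.21587391]
tilt [-0.02487027 -0.03348776  0.21305714]
top3 spindle 36 (array([0.56554391, 0.2059295 ]), np.float64(0.00024585516654775444))
top3 roll side 0.155 13 (array([0.56905758, 0.20339417]), np.float64(0.00016433877087443025))
top3 roll side 0.165 20 (array([0.5692043 , 0.20282813]), np.float64(0.00017471706613131875))
top3 roll side 0.185 23 (array([0.57636938, 0.19005883]), np.float64(0.0016418884089727942))
scene2 spindle 219 (array([0.56294102, 0.20684217]), np.float64(0.00046545047695014177))
top2 spindle 37 (array([0.56533279, 0.20575855]), np.float64(0.0002158573768965312))
```

Call:
carry_out:
  plan:
    - [[-0.002, 0.004, 0, 0, 0, 0, 0.5], [-0.003, 0.007, -0.015, 0, 0, 0, 0.5], [-0.003, 0.007, -0.035, 0, 0, 0, 0.5], [-0.003, 0.007, -0.05, 0, 0, 0, 0.5], [-0.003, 0.007, -0.05, 0, 0, 0, 0.5]]

```text
time_s: 9.2
eef_pos: [0.5604, 0.2014, 0.1202]
eef_rot: [-0.003, 0.063, 0.998, -0.001]
wrist_force: [-1.8, -0.1, -2.8]
opening: 0.647
grasp_force: 64.1
```

Run:
```python
from h import *
for n in("wrist","scene","top"):
  c=camera(n);C=cloud(c);save(c,n+"4.png")
  o=get_obs()
  if n=="wrist":print(o["eef_pos"],o["eef_rot"])
  zb=o["eef_pos"][2]-.0204;rc=o["eef_pos"][:2]
  P=sel(C,.02,.066,(.564,.206),.017)
  a=b=None
  if len(P)>10: a=cylfit(P,.010,(.564,.206));
  for d0,d1 in((.002,.015),(.015,.03)):
    Q=sel(C,zb+d0,zb+d1,rc,.034)
    if len(Q)>10: b=cylfit(Q,.028,rc);print(n,len(P),a,len(Q),b,"diff",None if a is None else a[0]-b[0])
```

```text
[0.56141635 0.20170185 0.12192554] [-1.95144076e-03  6.33852847e-02  9.97987100e-01 -4.95235452e-04]
wrist 67 (array([0.56343348, 0.20589952]), np.float64(0.0001128602966345496)) 1041 (array([0.56113219, 0.20126721]), np.float64(0.00012989153514913337)) diff [0.00230129 0.00463232]
wrist 67 (array([0.56343348, 0.20589952]), np.float64(0.0001128602966345496)) 2593 (array([0.56027849, 0.20148742]), np.float64(0.0010405331828204321)) diff [0.00315498 0.00441211]
scene 233 (array([0.5628691, 0.2068245]), np.float64(0.000493168960277221)) 251 (array([0.56145729, 0.20251973]), np.float64(0.0004020840681805554)) diff [0.00141181 0.00430477]
scene 233 (array([0.5628691, 0.2068245]), np.float64(0.000493168960277221)) 310 (array([0.56161352, 0.20250313]), np.float64(0.00047329626899337424)) diff [0.00125559 0.00432137]
top 0 None 12 (array([0.56427481, 0.20300612]), np.float64(0.00023699366487183425)) diff None
top 0 None 12 (array([0.56538733, 0.20181278]), np.float64(0.0004052749833317777)) diff None
```

Call:
carry_out:
  plan:
    - [[0, 0, 0, 0, 0, 0, 0.5], [0, 0, 0, 0, 0, 0, 0.5], [0, 0, 0, 0, 0, 0, 0.5], [0, 0, 0, 0, 0, 0, 0.5], [0, 0, 0, 0, 0, 0, 0.5]]

```text
time_s: 9.77
eef_pos: [0.5632, 0.2031, 0.1237]
eef_rot: [0.0, 0.062, 0.998, 0.0]
wrist_force: [-1.0, 0.3, -2.2]
opening: 0.65
grasp_force: 64.1
```

```bash
cat > meas.py <<'E'
from h import *
for n in("wrist","scene"):
  c=camera(n);C=cloud(c)
  o=get_obs()
  print(o["eef_pos"],o["eef_rot"])
  zb=o["eef_pos"][2]-.0204;rc=o["eef_pos"][:2]
  P=sel(C,.02,.066,(.564,.206),.017)
  a=b=None
  if len(P)>10: a=cylfit(P,.010,(.564,.206));
  Q=sel(C,zb+.002,zb+.015,rc,.034)
  if len(Q)>10: b=cylfit(Q,.028,rc);print(n,len(P),a,len(Q),b,"diff",None if a is None else a[0]-b[0])
E
python3 meas.py
```

```text
[0.56306369 0.20307876 0.12353756] [1.56507137e-04 6.23950728e-02 9.98051517e-01 2.43925266e-05]
wrist 240 (array([0.56346524, 0.20591728]), np.float64(0.00012164841775890497)) 944 (array([0.56399794, 0.20293199]), np.float64(0.0001322433268068756)) diff [-0.0005327   0.00298528]
[0.56298387 0.20307908 0.12341336] [5.43872650e-05 6.24170033e-02 9.98050156e-01 3.72498132e-06]
scene 232 (array([0.56287935, 0.20686837]), np.float64(0.0004383254054452432)) 254 (array([0.56325202, 0.20394238]), np.float64(0.00044076496212769843)) diff [-0.00037268  0.00292598]
```

Both cameras agree on a remaining offset of (-0.0005,+0.003).

Call:
carry_out:
  plan:
    - [[-0.0005, 0.002, 0, 0, 0, 0, 0.5], [-0.0005, 0.003, -0.006, 0, 0, 0, 0.5], [-0.0005, 0.003, -0.012, 0, 0, 0, 0.5], [-0.0005, 0.003, -0.012, 0, 0, 0, 0.5], [-0.0005, 0.003, -0.012, 0, 0, 0, 0.5]]

```text
time_s: 10.28
eef_pos: [0.5617, 0.206, 0.1102]
eef_rot: [-0.001, 0.062, 0.998, -0.0]
wrist_force: [0.5, 0.4, -1.5]
opening: 0.651
grasp_force: 64.1
```

Call:
carry_out:
  plan:
    - [[0, 0, 0, 0, 0, 0, 0.5], [0, 0, 0, 0, 0, 0, 0.5], [0, 0, 0, 0, 0, 0, 0.5], [0, 0, 0, 0, 0, 0, 0.5], [0, 0, 0, 0, 0, 0, 0.5]]

```text
time_s: 10.7
eef_pos: [0.5626, 0.206, 0.1115]
eef_rot: [0.0, 0.062, 0.998, 0.0]
wrist_force: [0.0, -0.1, -1.7]
opening: 0.65
grasp_force: 64.1
```

```bash
python3 meas.py
```

```text
[0.5625924  0.20602641 0.1114669 ] [1.48274944e-04 6.24659280e-02 9.98047085e-01 4.07636280e-05]
wrist 55 (array([0.5634717 , 0.20611138]), np.float64(9.787471525922638e-05)) 946 (array([0.56345   , 0.20587186]), np.float64(0.00013523031917767915)) diff [2.17026608e-05 2.39525333e-04]
[0.56256139 0.20602639 0.11143458] [1.19104734e-04 6.24746323e-02 9.98046545e-01 2.09212743e-05]
scene 235 (array([0.5629379, 0.2067979]), np.float64(0.0004445193769877856)) 251 (array([0.56264367, 0.2068143 ]), np.float64(0.0004731823066652374)) diff [ 2.94224123e-04 -1.63947641e-05]
```

Aligned to 0.3 mm. Now I lower it slowly.

Call:
carry_out:
  plan:
    - [[0, 0, -0.004, 0, 0, 0, 0.5], [0, 0, -0.009, 0, 0, 0, 0.5], [0, 0, -0.014, 0, 0, 0, 0.5], [0, 0, -0.019, 0, 0, 0, 0.5], [0, 0, -0.024, 0, 0, 0, 0.5]]

```text
time_s: 11.22
eef_pos: [0.5621, 0.206, 0.0864]
eef_rot: [-0.0, 0.062, 0.998, -0.0]
wrist_force: [0.5, -1.2, -2.0]
opening: 0.644
grasp_force: 64.1
```

Call:
carry_out:
  plan:
    - [[0, 0, -0.006, 0, 0, 0, 0.5], [0, 0, -0.012, 0, 0, 0, 0.5], [0, 0, -0.018, 0, 0, 0, 0.5], [0, 0, -0.024, 0, 0, 0, 0.5], [0, 0, -0.03, 0, 0, 0, 0.5]]

```text
time_s: 11.63
eef_pos: [0.5624, 0.206, 0.0566]
eef_rot: [-0.0, 0.062, 0.998, -0.0]
wrist_force: [0.2, 0.1, -1.3]
opening: 0.648
grasp_force: 64.1
```

Call:
carry_out:
  plan:
    - [[0, 0, -0.005, 0, 0, 0, 0.5], [0, 0, -0.01, 0, 0, 0, 0.5], [0, 0, -0.015, 0, 0, 0, 0.5], [0, 0, -0.018, 0, 0, 0, 0.5], [0, 0, -0.02, 0, 0, 0, 0.5]]

```text
time_s: 12.05
eef_pos: [0.5623, 0.206, 0.0367]
eef_rot: [-0.0, 0.062, 0.998, -0.0]
wrist_force: [-0.5, 0.3, -0.0]
opening: 0.647
grasp_force: 64.1
```

Call:
carry_out:
  plan:
    - [[0, 0, 0, 0, 0, 0, 0.5], [0, 0, -0.001, 0, 0, 0, 0.5], [0, 0, -0.002, 0, 0, 0, 0.5], [0, 0, -0.003, 0, 0, 0, 0.5], [0, 0, -0.004, 0, 0, 0, 0.5]]

```text
time_s: 12.47
eef_pos: [0.5627, 0.2061, 0.0335]
eef_rot: [0.0, 0.062, 0.998, 0.0]
wrist_force: [-0.7, 0.3, -2.0]
opening: 0.647
grasp_force: 64.1
```

Call:
carry_out:
  plan:
    - [[0, 0, -0.0005, 0, 0, 0, 0.5], [0, 0, -0.001, 0, 0, 0, 0.5], [0, 0, -0.0015, 0, 0, 0, 0.5], [0, 0, -0.002, 0, 0, 0, 0.5], [0, 0, -0.002, 0, 0, 0, 0.5]]

```text
time_s: 12.88
eef_pos: [0.563, 0.206, 0.0324]
eef_rot: [0.0, 0.062, 0.998, -0.0]
wrist_force: [-2.4, -1.1, 6.1]
opening: 0.645
grasp_force: 64.8
```

Contact: 6 N upward with the TCP at 0.0324, exactly the seated height. Release.

Call:
carry_out:
  plan:
    - [[0, 0, 0, 0, 0, 0, 0.67], [0, 0, 0, 0, 0, 0, 0.75], [0, 0, 0, 0, 0, 0, 0.85], [0, 0, 0, 0, 0, 0, 1], [0, 0, 0, 0, 0, 0, 1]]

```text
time_s: 13.3
eef_pos: [0.5624, 0.206, 0.0312]
eef_rot: [-0.0, 0.062, 0.998, -0.0]
wrist_force: [0.2, 0.2, -0.3]
opening: 0.998
grasp_force: 0.0
```

Call:
carry_out:
  plan:
    - [[0, 0, 0.01, 0, 0, 0, 1], [0, 0, 0.03, 0, 0, 0, 1], [0, 0, 0.06, 0, 0, 0, 1], [0, 0, 0.1, 0, 0, 0, 1], [0, 0, 0.14, 0, 0, 0, 1]]

```text
time_s: 13.72
eef_pos: [0.5616, 0.2059, 0.1726]
eef_rot: [-0.001, 0.062, 0.998, -0.0]
wrist_force: [1.6, 0.0, -1.0]
opening: 1.004
grasp_force: 0.0
```

Run:
```python
from h import *
w=camera("wrist");s=camera("scene");save(w,"w5.png")
print(get_obs()["eef_pos"])
for n,c in(("w",w),("s",s)):
  C=cloud(c)
  P=sel(C,.066,.077,(.563,.206),.032);print(n,"top",len(P),np.percentile(P[:,2],[5,50,95]))
  P=sel(C,.02,.06,(.563,.206),.034);print(len(P),cylfit(P,.028,(.563,.206)) if len(P)>10 else 0)
  P=sel(C,.0735,.085,(.563,.206),.012);print("spindle tip",len(P),P.mean(0) if len(P) else 0)
a=cv2.resize(w["pixels"],(400,300));b=cv2.resize(s["pixels"][200:350,300:500],(400,300))
cv2.imwrite("pics/v5.png",np.hstack([a,b])[:,:,::-1])
```

```text
[0.56741711 0.20693922 0.18049209]
w top 5538 [0.06964908 0.07245569 0.0739605 ]
804 (array([0.56370296, 0.20603252]), np.float64(0.00018447831639000628))
spindle tip 496 [0.56249509 0.20594899 0.07746805]
s top 809 [0.06752776 0.07121645 0.07363772]
304 (array([0.5630889 , 0.20685597]), np.float64(0.0003674997467812708))
spindle tip 63 [0.56561504 0.20719459 0.07666135]
```

View pics/v5.png

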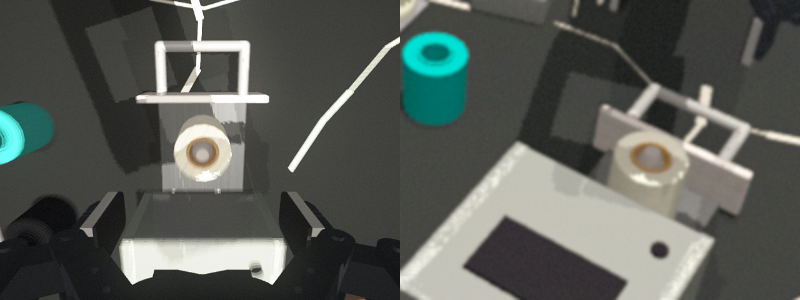

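The roll is centred on the spindle within about 0.5 mm and its top is at z≈0.0725, which is the 12 + 60 mm expected, so it is fully seated. Next I close the fingers, go in front of the handle and push.

Call:
carry_out:
  plan:
    - [[-0.02, 0.0025, 0, 0, 0, 0, 0.7], [-0.05, 0.006, 0, 0, 0, 0, 0.4], [-0.085, 0.0105, 0, 0, 0, 0, 0.1], [-0.115, 0.0145, 0, 0, 0, 0, 0], [-0.1335, 0.0165, 0, 0, 0, 0, 0]]

```text
time_s: 14.23
eef_pos: [0.4259, 0.2228, 0.171]
eef_rot: [-0.001, 0.062, 0.998, -0.0]
wrist_force: [1.1, -0.7, 0.2]
opening: 0.302
grasp_force: 0.0
```

Call:
carry_out:
  plan:
    - [[0, 0, -0.01, 0, 0, 0, 0], [0, 0, -0.045, 0, 0, 0, 0], [0, 0, -0.085, 0, 0, 0, 0], [0, 0, -0.12, 0, 0, 0, 0], [0, 0, -0.14, 0, 0, 0, 0]]

```text
time_s: 14.65
eef_pos: [0.4273, 0.2218, 0.0278]
eef_rot: [-0.002, 0.063, 0.998, -0.001]
wrist_force: [-0.4, -1.1, 0.5]
opening: -0.003
grasp_force: 0.0
```

Call:
carry_out:
  plan:
    - [[0, 0, 0, 0, 0, 0, 0], [0.005, -0.0006, 0, 0, 0, 0, 0], [0.01, -0.0012, 0, 0, 0, 0, 0], [0.015, -0.0018, 0, 0, 0, 0, 0], [0.02, -0.0025, 0, 0, 0, 0, 0]]

```text
time_s: 15.07
eef_pos: [0.4515, 0.2203, 0.0333]
eef_rot: [0.002, 0.063, 0.998, 0.001]
wrist_force: [-7.7, 1.8, 1.9]
opening: -0.0
grasp_force: 3.7
```

Call:
carry_out:
  plan:
    - [[0.005, -0.0006, 0, 0, 0, 0, 0], [0.012, -0.0015, 0, 0, 0, 0, 0], [0.02, -0.0025, 0, 0, 0, 0, 0], [0.028, -0.0034, 0, 0, 0, 0, 0], [0.036, -0.0044, 0, 0, 0, 0, 0]]

```text
time_s: 15.48
eef_pos: [0.4857, 0.2156, 0.0314]
eef_rot: [-0.0, 0.062, 0.998, 0.0]
wrist_force: [-4.4, 0.9, 3.0]
opening: 0.001
grasp_force: 1.8
```

Call:
carry_out:
  plan:
    - [[0.008, -0.001, 0, 0, 0, 0, 0], [0.016, -0.002, 0, 0, 0, 0, 0], [0.024, -0.003, 0, 0, 0, 0, 0], [0.032, -0.004, 0, 0, 0, 0, 0], [0.04, -0.005, 0, 0, 0, 0, 0]]

```text
time_s: 15.9
eef_pos: [0.5258, 0.2106, 0.0312]
eef_rot: [-0.0, 0.062, 0.998, 0.0]
wrist_force: [-3.7, 1.7, 2.0]
opening: 0.001
grasp_force: 1.8
```

Call:
carry_out:
  plan:
    - [[0.008, -0.001, 0, 0, 0, 0, 0], [0.015, -0.0018, 0, 0, 0, 0, 0], [0.021, -0.0026, 0, 0, 0, 0, 0], [0.026, -0.0032, 0, 0, 0, 0, 0], [0.03, -0.0037, 0, 0, 0, 0, 0]]

```text
time_s: 16.32
eef_pos: [0.5555, 0.2069, 0.0312]
eef_rot: [0.0, 0.062, 0.998, 0.0]
wrist_force: [-2.1, 2.8, 1.3]
opening: -0.001
grasp_force: 1.6
```

Call:
carry_out:
  plan:
    - [[0.003, -0.0004, 0, 0, 0, 0, 0], [0.006, -0.0007, 0, 0, 0, 0, 0], [0.008, -0.001, 0, 0, 0, 0, 0], [0.01, -0.0012, 0, 0, 0, 0, 0], [0.011, -0.0014, 0, 0, 0, 0, 0]]

```text
time_s: 16.73
eef_pos: [0.5661, 0.2056, 0.0312]
eef_rot: [-0.0, 0.062, 0.998, 0.0]
wrist_force: [-2.7, 1.3, 1.2]
opening: -0.002
grasp_force: 1.5
```

Call:
carry_out:
  plan:
    - [[0.001, -0.0001, 0, 0, 0, 0, 0], [0.002, -0.0002, 0, 0, 0, 0, 0], [0.003, -0.0004, 0, 0, 0, 0, 0], [0.003, -0.0004, 0, 0, 0, 0, 0], [0.003, -0.0004, 0, 0, 0, 0, 0]]

```text
time_s: 17.15
eef_pos: [0.5691, 0.2051, 0.0313]
eef_rot: [0.0, 0.062, 0.998, 0.0]
wrist_force: [-1.6, 1.9, -0.0]
opening: -0.001
grasp_force: 1.0
```

Call:
carry_out:
  plan:
    - [[0.001, -0.0001, 0, 0, 0, 0, 0], [0.002, -0.0002, 0, 0, 0, 0, 0], [0.003, -0.0004, 0, 0, 0, 0, 0], [0.003, -0.0004, 0, 0, 0, 0, 0], [0.003, -0.0004, 0, 0, 0, 0, 0]]

```text
time_s: 17.57
eef_pos: [0.5696, 0.2051, 0.0311]
eef_rot: [-0.003, 0.062, 0.998, -0.0]
wrist_force: [-11.1, 3.0, 7.3]
opening: -0.002
grasp_force: 5.7
```

The drawer hit its end stop (force rose to 11 N with 0.5 mm of travel). Retreating.

Call:
carry_out:
  plan:
    - [[-0.01, 0.0012, 0, 0, 0, 0, 0], [-0.025, 0.003, 0, 0, 0, 0, 0], [-0.045, 0.0055, 0, 0, 0, 0, 0], [-0.07, 0.0085, 0.01, 0, 0, 0, 0], [-0.095, 0.0115, 0.04, 0, 0, 0, 0]]

```text
time_s: 17.98
eef_pos: [0.4735, 0.2151, 0.0681]
eef_rot: [-0.003, 0.063, 0.998, -0.001]
wrist_force: [-0.9, -0.1, -0.0]
opening: -0.001
grasp_force: 0.0
```

Call:
carry_out:
  plan:
    - [[0, 0, 0.04, 0, 0, 0, 0], [-0.01, -0.02, 0.08, 0, 0, 0, 0], [-0.03, -0.05, 0.12, 0, 0, 0, 0], [-0.03, -0.08, 0.14, 0, 0, 0, 0], [-0.03, -0.11, 0.16, 0, 0, 0, 0]]

```text
time_s: 18.4
eef_pos: [0.4467, 0.1085, 0.2318]
eef_rot: [0.002, 0.061, 0.998, -0.0]
wrist_force: [1.6, 0.3, 0.6]
opening: -0.001
grasp_force: 0.0
```

Call:
carry_out:
  plan:
    - [[0, 0, 0, 0, 0, 0, 0], [0, 0, 0, 0, 0, 0, 0], [0, 0, 0, 0, 0, 0, 0], [0, 0, 0, 0, 0, 0, 0], [0, 0, 0, 0, 0, 0, 0]]

```text
time_s: 18.82
eef_pos: [0.4463, 0.1099, 0.228]
eef_rot: [-0.001, 0.062, 0.998, -0.0]
wrist_force: [0.1, 0.8, 0.3]
opening: 0.0
grasp_force: 0.0
```

Run:
```python
from h import *
c=camera("scene");save(c,"end.png");C=cloud(c);print(get_obs()["eef_pos"],get_obs()["wrist_force"])
C0=cloud(dict(np.load("scene0.npz")))
for n,p in dict(cup=(.579,-.18),goblet=(.428,-.104),short=(.48,-.311),core=(.559,-.325),light=(.363,.005)).items():
  for D in(C0,C):
    P=sel(D,.02,.2,p,.045);print(n,len(P),P.mean(0).round(4))
m=(C[...,2]>.042)&(C[...,2]<.058)&(C[...,1]>.12)&(C[...,1]<.3)&(C[...,0]>.5)&(C[...,0]<.66)
a=-.122;L=(C[m][:,:2]-[.5633,.2062])@np.array([[np.cos(a),np.sin(a)],[-np.sin(a),np.cos(a)]]).T
print("handle local x",np.percentile(L[:,0],[1,50,99]),"expect bar 0.017..0.027")
```

```text
[0.44638158 0.10993953 0.22800318] [-0.4206216  -0.24275443 -0.9239125 ]
cup 1194 [ 0.5873 -0.171   0.0533]
cup 1191 [ 0.5872 -0.1711  0.0534]
goblet 2402 [ 0.4425 -0.095   0.1245]
goblet 2394 [ 0.4425 -0.0951  0.1245]
short 474 [ 0.4826 -0.3074  0.03  ]
short 471 [ 0.4826 -0.3073  0.0302]
core 421 [ 0.5619 -0.32    0.0464]
core 426 [ 0.5619 -0.32    0.0461]
light 706 [0.3683 0.008  0.0312]
light 710 [0.3685 0.0079 0.0312]
handle local x [0.01789821 0.0236142  0.08331429] expect bar 0.017..0.027
```

View pics/end.png

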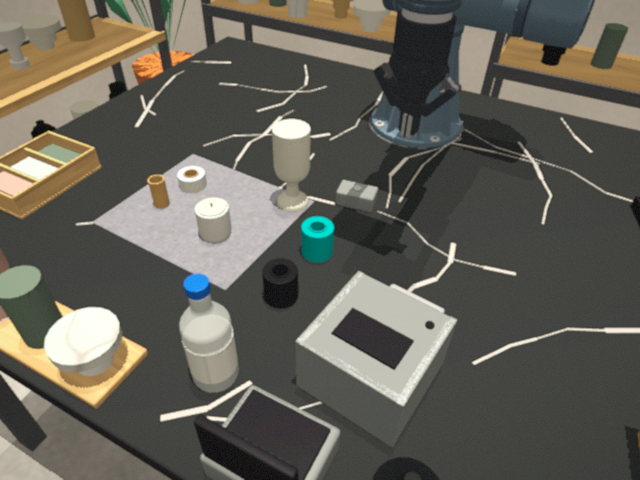

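The drawer is shut (only the handle bar shows, at (418,297)), the bystanders haven't moved, and the arm is clear. Handing in.

```bash
python3 -c "
from bench import hand_in
print(hand_in())"
```

```text
the job is handed in; nothing more can be done
None
```

The job is handed in (no verdict returned): the roll was seated on the spindle, the drawer was pushed shut to its stop with it inside, and in the final picture the bystanders stand where they started and the arm is clear.

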